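Reset the stainer's reagent interlock

TASK

One of the three reagent cartridges stands forward in its bay and has tripped the interlock: push it fully home against the back wall with the fingertips, without lifting or tipping any cartridge. Then reset the interlock: press the two green buttons together, one fingertip on each and never one button alone, hold both fully down for three seconds, and let go. Leave the red emergency stop and the other things on the bench alone, with all three cartridges home at the end.

Things in the scene. Friction and masses are not known exactly. Their poses are not given: they have to be found in the camera images.
- bay: White fixed reagent bay, left or right of the console. Origin: underside centre, on the bench; x from open front to back wall, y left, z up. Floor 12 mm thick, x -100 to +50 mm, 178 mm wide. Three bays at y = +56, 0, -56 mm, 50 mm wide inside; grey dividers 6 mm thick, top 43 mm over the bench, x -35 to +50 mm; open apron before them. Back wall: inner face x = +50 mm, 70 mm high.
- cart_purple: Loose white cartridge, purple label and cap; box 90 (x) x 46 (y) x 55 mm high, cap top at 74 mm; 0.17 to 0.31 kg, slides at 2 to 6 N. Origin: underside centre, on the bay floor; axes as the bay's. One of the three (any colour) starts 25 to 50 mm forward of home. Home: rear against the back wall, origin at x = +5 mm in the bay's frame, front face at x = -40 mm (5 mm before the dividers).
- cart_yellow: Loose white cartridge, yellow label and cap; box 90 (x) x 46 (y) x 55 mm high, cap top at 74 mm; 0.17 to 0.31 kg, slides at 2 to 6 N. Origin: underside centre, on the bay floor; axes as the bay's. One of the three (any colour) starts 25 to 50 mm forward of home. Home: rear against the back wall, origin at x = +5 mm in the bay's frame, front face at x = -40 mm (5 mm before the dividers).
- cart_blue: Loose white cartridge, blue label and cap; box 90 (x) x 46 (y) x 55 mm high, cap top at 74 mm; 0.17 to 0.31 kg, slides at 2 to 6 N. Origin: underside centre, on the bay floor; axes as the bay's. One of the three (any colour) starts 25 to 50 mm forward of home. Home: rear against the back wall, origin at x = +5 mm in the bay's frame, front face at x = -40 mm (5 mm before the dividers).
- console: White control console fixed to the bench, 160 mm (x) by 200 mm (y) by 45 mm high, with the green reset pair near its front edge, and a small dark display and the red emergency stop towards the rear. Origin: centre of its underside; x from front to rear, y to the left, z up. Its place and yaw vary.
- reset_left_top (a point): Centre of the top face of the left green reset button: cap 26 mm across, in a black collar 42 mm across, at x = -35, y = +30 mm in the console's frame, top 63 mm above the bench when up (6 mm above the collar); the pair is 60 mm apart, centre to centre. The point goes down with the button; its axes are the console's.
- reset_left (a joint): How far the left green reset button is pressed: 0 up, 0.006 m fully down. It is sprung: starts to move at 1.5 N, fully down at 5 N, and springs back by itself.
- reset_right_top (a point): Centre of the top face of the right green reset button: cap 26 mm across, in a black collar 42 mm across, at x = -35, y = -30 mm in the console's frame, top 63 mm above the bench when up (6 mm above the collar); the pair is 60 mm apart, centre to centre. The point goes down with the button; its axes are the console's.
- reset_right (a joint): How far the right green reset button is pressed: 0 up, 0.006 m fully down. It is sprung: starts to move at 1.5 N, fully down at 5 N, and springs back by itself.
- estop_top (a point): Centre of the top of the red emergency stop: cap 36 mm across in a yellow collar 52 mm across, at x = +42, y = +55 mm in the console's frame, top 63 mm above the bench. Not to be pressed.
- estop (a joint): How far the red emergency stop is pressed: 0 up, 0.006 m fully down.
- specimen_jar: Small jar with red lid, 36 mm across, 50 mm high, loose, between bay and console. Origin: centre of the underside. Bystander.
- cream_jar: Low jar with white lid and green label, 52 mm across, 45 mm high, loose, in front of the robot. Origin: centre of the underside. Bystander.
- wash_bottle: White bottle with red cap, 68 mm across, 170 mm high, loose, beyond the work. Origin: centre of the underside. Bystander.
- tip_box: Blue pipette tip box with clear lid, 87 x 122 x 61 mm, loose, beyond the work. Origin: centre of the underside. Bystander.
- slide_box: Paper-white box with orange band, 80 x 100 x 30 mm, loose, at the right. Origin: centre of the underside. Bystander.
- beaker: Glass beaker, 70 mm across, 85 mm high, loose, at the left. Origin: centre of the underside. Bystander.
Things that resemble listed ones, but are neither listed nor needed, are in the scene too. Leave any black look-alike of the cart_yellow alone. Leave any purple look-alike of the bay alone.

How it is judged:
By the outcome, as a careful person would: the job done as asked, in the order asked, and still so for the second after the job is handed in, with the robot touching nothing.
It also fails if it takes over 48 s, if anything falls off the work surface, if the arm or the gripper's body presses on something with over 40 N, if the wrist force passes 120 N, or if a joint passes its speed limit or range.

ROBOT

A 6-joint arm with a two-finger parallel gripper is mounted at the origin on the work surface. World frame = base frame: x ahead of the robot, y to its left, z up, the work surface at z = 0. Lengths are in mm, angles in rad, forces in N, time in s.
With the tool pointing down it reaches from about 350 to 775 mm from the base axis. Payload 7.3 kg.
Tool frame: the origin (TCP) lies midway between the tips of the shut fingers; the grasp point (between the pads) lies 19 mm behind it; z points along the fingers, y is the line along which they close (so a half turn about z gives the same grasp; the last joint's range is limited). The gripper opens to 92 mm and grips with 3 to 60 N. Pads are 19 mm wide; open, the fingers measure 130 mm over their backs; the gripper's body (75 mm by 190 mm) begins 47 mm behind the grasp point.
Start: joints at [1.021, 0.342, 1.524, -0, 1.275, -0.146], TCP at [206.268, 482.802, 226.741] pointing down, gripper open.
Joint ranges: [-2.53, 2.53], [-0.77, 2.02], [0.04, 2.7], [-1, 4.14], [0.28, 2.66], [-3.11, 3.11]. Speed limits (rad/s): [2.57, 2.57, 3.14, 3.14, 3.14, 3.14].

INTERFACE

Orientations are given as [roll, pitch, yaw] about the fixed x, y, z axes, in that order (R = Rz(yaw) Ry(pitch) Rx(roll)).
In Python, from plant import bot gives the robot as it stands.
- The arm moves only by the tool jog_arm, never from a script. Its arguments are lists of equal length, an entry for each row: "dp": the shift along the tool's x, y, z in m, a list of three; "twist": the turn about the tool's z in degrees. A call has 1 to 10 rows; each row shifts and turns the commanded pose from where the row before left it, along the tool's axes as they then stand; what a row does not reach is not made up. A row lasts 1/8 s, in which the tool goes at most 62.5 mm and 10.7 degrees, less where a joint would pass 70% of its speed; a pose out of reach is approached as far as the arm can. A call is refused whole if a number of a shift passes 0.0625 or a number of a turn 10.7, either way. A call with a gripper value outside its range is refused whole. "jaw" is the finger opening in m, from 0 to 0.0918, set as the call begins (left out, the last holds). The fingers move at their own pace and stop on an object; the grip force is fixed at half the most. Time passes only in rows, so rows that do not move let the fingers close. It gives the time, the measured TCP pose, the force, the opening and the grip force at its end, in the units of the state.
- bot.get_obs(): the state, without advancing time (a new reading comes with each control period).
- bot.capture(name): name is "scene" or "top" or "wrist"; returns the picture (420x560x3 uint8, blue, green, red); there is no depth.
- bot.camera_params(name): a dict with "fx", "fy", "cx", "cy" (pixels), "k1" (the pictures are not rectified: a ray, as slopes to the right and down, at radius r is drawn at 1 + k1 r^2 times it, then the intrinsics apply), "R" (3x3) and "t" (3): a world point X has camera coordinates R X + t. Camera axes: x right, y down, z forward; pixel columns grow to the right and rows downward; lengths in mm; the calibration is good to about 2 mm. A picture is of the moment at which its call begins: read the wrist's pose just before it. camera_params takes no time and is no camera call; for the wrist camera it gives the pose at the moment of the call.
- bot.close_job(): hands the job in; it is judged then, once.
Trained networks look in the newest picture that a camera, given by its name, has taken for a name from the list of things; names that differ only in an ending like _2 or _b are one class to them, and where a whole thing is asked for, a point or a joint stands for the part that bears it (a point fixed in the world has none). Each returns a list of dicts, best first, with "confidence" (0 to 1); they miss things now and then, are a little off and sometimes report something else, mostly with a low value. They report only what shows in the picture. A call takes as long as a camera call. They do not tell look-alikes from the thing itself.
- bot.find_in(camera, label): "bbox" ([centre column, centre row, width, height] in pixels, round what is visible of it).
- bot.masks_of(camera, label): "pixels" (420x560 bool, what is visible of it) and "bbox" ([centre column, centre row, width, height] in pixels, round what is visible of it).
The state is a dict: "time": time; "joint_positions": joint angles; "dq": joint speeds; "tau": joint torques, N m; "tool_pos": TCP position; "tcp_rot": TCP orientation; "contact_force": force on the tool from outside, world axes, zero at the start; "moment": the same for the moment, N m; "grip_width": finger opening in mm; "finger_force": force on a finger pad.
Only numpy, scipy, OpenCV 4.12 (cv2) and the standard library are available. Lean on these libraries where they do the work, as an engineer would, in place of code of your own. Each camera call takes 0.05 s, during which the arm holds its last target. There are 200 camera calls.

## Working session

There is one attempt and no reset: what is moved stays moved. The work goes in short steps, Python scripts to look and compute and a tool call to move; the robot and the scene stay as the last step left them, time stands still between calls to the robot, and variables do not carry over. Pictures are saved under pics/ and viewed, at most 10 in all, crops included, and the job is handed in when it is done.

Besides the shell and the picture viewer there is one more tool, called after ">>>" by a JSON object that holds its "method" and its "body", one argument or row to a line. jog_arm: Moves the arm, as the interface text tells. Its arguments: {"type":"object","properties":{"dp":{"type":"array"},"twist":{"type":"array"},"jaw":{"type":"number"}},"required":["dp","twist"]}

```bash
mkdir -p pics; ls
python3 - <<'E'
from plant import bot
import cv2
o=bot.get_obs();print({k:o[k] for k in('time','tool_pos','tcp_rot','contact_force','grip_width')})
for n in('scene','top'):
    cv2.imwrite(f'pics/{n}0.png',bot.capture(n))
    p=bot.camera_params(n);print(n,p)
E
```

```text
pics
{'time': 0.0, 'tool_pos': array([206.0331943 , 482.46246179, 226.04791653]), 'tcp_rot': array([-3.14010099e+00, -2.34590273e-04,  2.73782190e+00]), 'contact_force': array([-1.38882677, -0.02746449,  0.94007892]), 'grip_width': 91.7421183855707}
scene {'fx': 497.40722168274743, 'fy': 497.40722168274743, 'cx': 283.7153271088647, 'cy': 211.00416974818415, 'k1': -0.0911282396282256, 'R': array([[ 0.00176205,  0.99993347, -0.01139997],
       [ 0.61401539, -0.01007979, -0.78922968],
       [-0.78929208, -0.00560909, -0.6139923 ]]), 't': array([  11.96400523, -277.20321655, 1702.68101373])}
top {'fx': 472.41974693380604, 'fy': 472.41974693380604, 'cx': 278.2635172290975, 'cy': 207.36787394069898, 'k1': -0.0983530387026328, 'R': array([[-0.0027867 , -0.9999816 , -0.00538794],
       [-0.9815585 ,  0.00376515, -0.19112494],
       [ 0.19114171,  0.00475598, -0.98155093]]), 't': array([   7.46249156,  570.05067726, 1373.74391763])}
```

View pics/scene0.png

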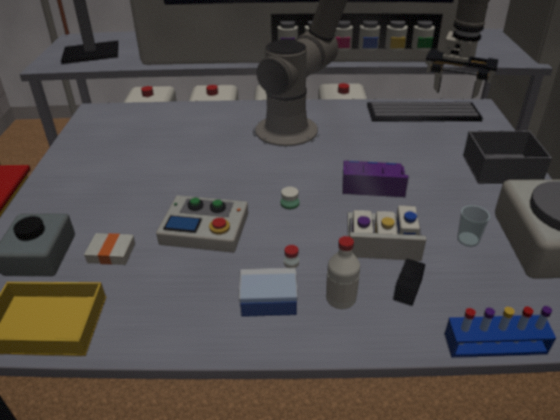

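View pics/top0.png

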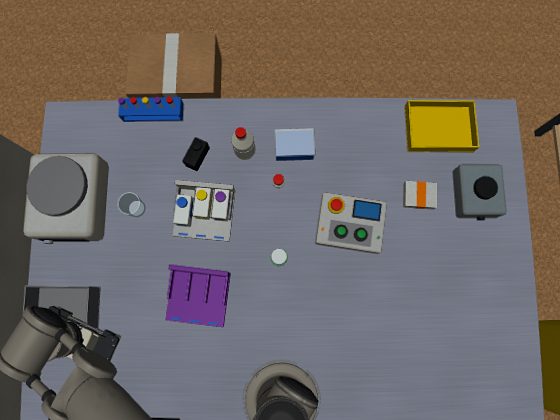

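The top view shows two bay-shaped things: the white bay at about (203,211) and the purple look-alike at (198,296). The forward cartridge is blue, at (183,207). Yellow is at (202,203) and purple at (220,204), with a black look-alike at (196,153). The console is at (351,222) with the green buttons at (341,231) and (361,234), and the red stop is at (336,205). I choose the white bay with the blue cartridge, and will check that in a crop.

```bash
cat > h.py <<'E'
from plant import bot
import cv2,numpy as np
def ray2plane(n,px,z,p=None):
    p=p or bot.camera_params(n)
    K=np.array([[p['fx'],0,p['cx']],[0,p['fy'],p['cy']],[0,0,1]])
    u=cv2.undistortPoints(np.array(px,float).reshape(-1,1,2),K,np.array([p['k1'],0,0,0]))[:,0]
    R=np.array(p['R']);t=np.array(p['t']);c=-R.T@t
    d=np.c_[u,np.ones(len(u))]@R
    return c+d*((z-c[2])/d[:,2])[:,None]
E
python3 - <<'E'
from h import *
im=cv2.imread('pics/top0.png')
cv2.imwrite('pics/crop.png',cv2.resize(im[165:265,165:395],None,fx=3.45,fy=3.45,interpolation=cv2.INTER_CUBIC))
hsv=cv2.cvtColor(im,cv2.COLOR_BGR2HSV).astype(int);H,S,V=hsv[...,0],hsv[...,1],hsv[...,2]
def blobs(m,nm,z):
    m=m.astype(np.uint8);n,_,st,c=cv2.connectedComponentsWithStats(m)
    for i in range(1,n):
        if st[i,4]>15: print(nm,st[i,4],c[i].round(1),ray2plane('top',c[i],z)[0].round(1))
w=np.zeros(H.shape,bool);w[160:265,165:395]=1
blobs(w&(abs(H-65)<15)&(S>120)&(V>60),'green',63)
blobs(w&((H<6)|(H>174))&(S>150),'red',63)
blobs(w&(abs(H-107)<12)&(S>150),'blue cap',86)
blobs(w&(abs(H-27)<6)&(S>150),'yel',86)
blobs(w&(abs(H-143)<12)&(S>100),'pur',86)
for l in('cart_blue','cart_yellow','cart_purple','bay','console','reset_left_top'):
    print(l,[(np.round(d['bbox'],1),round(d['confidence'],2)) for d in bot.find_in('top',l)])
E
```

```text
green 59 [341.1 230.5] [ 497.6 -181.6   63. ]
green 60 [361.  233.5] [ 488.2 -241.    63. ]
red 89 [278.1 178.9] [656.8   5.8  63. ]
red 94 [336.  204.1] [ 578.  -168.6   63. ]
blue cap 79 [181.6 201.7] [582.4 293.3  86. ]
blue cap 383 [366.8 209.6] [ 556.3 -256.7   86. ]
blue cap 25 [191.  209.6] [558.3 264.4  86. ]
yel 84 [201.1 194.5] [604.  235.5  86. ]
yel 93 [334.9 205.1] [ 570.1 -162.3   86. ]
pur 77 [219.8 196.2] [598.6 179.4  86. ]
cart_blue [(array([185.3, 212.6,  20.4,  31.7]), 0.74), (array([132.6, 204.2,  27.6,  26.2]), 0.63), (array([278.6, 258.5,  14.9,  19.8]), 0.25)]
cart_yellow [(array([202.8, 202.2,  18.7,  29.7]), 0.83), (array([196.3, 153.8,  23.6,  35.7]), 0.76)]
cart_purple [(array([220.8, 205.6,  18.1,  30.2]), 0.71)]
bay [(array([197.6, 296.2,  63.9,  62.7]), 0.94), (array([205.1, 211.7,  61.5,  57.6]), 0.84)]
console [(array([350.8, 225.8,  70.1,  66.7]), 0.74)]
reset_left_top [(array([342.4, 230.3,   8.5,   6.4]), 0.62)]
```

View pics/crop.png

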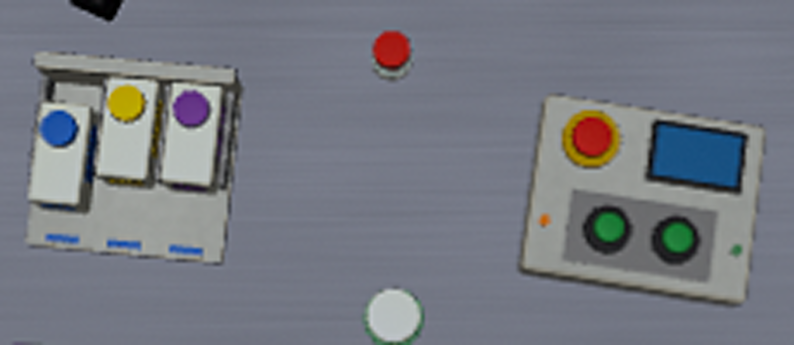

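The crop confirms the choice: in the white bay, the blue cartridge at crop (60,155) stands forward while yellow and purple are home. The console's green buttons are at crop (607,228) and (676,240).

Run:
```python
from h import *
f=lambda x,y:(165+(x+.5)/3.45-.5,165+(y+.5)/3.45-.5)
fl,fr=ray2plane('top',[f(27,246),f(220,263)],12)
bl,br=ray2plane('top',[f(36,54),f(238,71)],70)
cf=ray2plane('top',[f(31,204),f(81,209)],67)  # blue box top front edge
yf=ray2plane('top',[f(98,177),f(147,184),f(162,182),f(211,188)],67)
print(fl,fr,bl,br);print(cf,yf)
yax=(fl-fr)/np.linalg.norm(fl-fr);print('yaw front',np.degrees(np.arctan2(-yax[0],yax[1])))
yx=(bl-br);print('yaw back',np.degrees(np.arctan2(-yx[0],yx[1])),np.linalg.norm(yx),np.linalg.norm(fl-fr))
a=np.radians(-5.2);X=np.array([np.cos(a),np.sin(a)]);Y=np.array([-X[1],X[0]])
m=(fl+fr)[:2]/2;o=m+100*X;print('origin',o)
for q in [*cf,*yf,bl,br,[582.4,293.3],[604,235.5],[598.6,179.4]]:
    d=np.array(q)[:2]-o;print((d@X).round(1),(d@Y).round(1))
print('goal pre', o-110*X+56*Y,'contact home',o-49.5*X+56*Y)
```

```text
[489.41183548 334.09462943  12.        ] [473.84920811 159.67949025  12.        ] [652.33609269 319.47088659  70.        ] [635.89852521 140.30695448  70.        ]
[[518.8458221  319.22430978  67.        ]
 [514.3617009  275.26289294  67.        ]] [[542.48424337 261.28105727  67.        ]
 [536.1806434  218.26132738  67.        ]
 [537.90179921 205.21952136  67.        ]
 [532.49008009 162.45156215  67.        ]]
yaw front -5.098856355898043
yaw back -5.241981518965123 179.9163922402877 175.10806991071274
origin [581.21896165 237.82380182]
-69.5 75.4
-70.0 31.2
-40.7 19.9
-43.1 -23.6
-40.2 -36.4
-41.7 -79.5
63.4 87.8
63.3 -92.2
-3.9 55.4
22.9 -0.2
22.6 -56.6
goal pre [476.7471023  303.56291197] contact home [536.99810841 298.07964086]
```

>>> {"method": "jog_arm", "body": {
  "dp": [
    [0,0,0],
    [0,0,0],
    [-0.038,-0.019,0],
    [-0.038,-0.019,0],
    [-0.038,-0.019,0],
    [-0.038,-0.019,0],
    [-0.038,-0.019,0],
    [-0.038,-0.019,0],
    [-0.038,-0.019,0],
    [-0.038,-0.019,0]
  ],
  "twist": [-8.95,-8.95,0,0,0,0,0,0,0,0],
  "jaw": 0
}}

```text
time: 1.65
tool_pos: [496.3, 302.8, 226.7]
tcp_rot: [3.141, 0.0, 3.05]
contact_force: [0.2, -0.3, -0.3]
grip_width: 1.3
finger_force: 0.0
```

>>> {"method": "jog_arm", "body": {
  "dp": [
    [0,0,0.045],
    [0,0,0.045],
    [0,0,0.036],
    [0,0,0]
  ],
  "twist": [0,0,0,0]
}}

```text
time: 2.15
tool_pos: [493.4, 302.9, 98.2]
tcp_rot: [-3.139, -0.005, 3.05]
contact_force: [0.8, -0.2, 0.3]
grip_width: 0.4
finger_force: 0.0
```

Run:
```python
from h import *
im=bot.capture('wrist');cv2.imwrite('pics/w1.png',im)
print(bot.get_obs()['tool_pos'])
```

```text
[494.81748274 303.56751081 100.40593755]
```

View pics/w1.png

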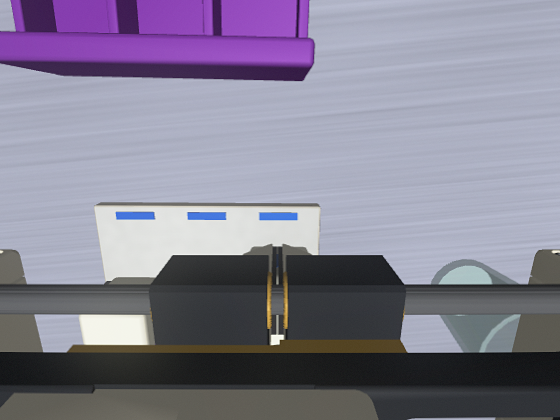

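>>> {"method": "jog_arm", "body": {
  "dp": [
    [0,0,0.03],
    [0,0,0.03],
    [0,0,0.001],
    [-0.005,0,0],
    [-0.005,0,0],
    [-0.004,0,0],
    [-0.004,0,0],
    [0,0,0]
  ],
  "twist": [0,0,0,0,0,0,0,0]
}}

```text
time: 3.2
tool_pos: [513.6, 302.1, 39.9]
tcp_rot: [3.141, 0.001, 3.05]
contact_force: [0.3, 0.5, 1.1]
grip_width: 0.6
finger_force: 0.6
```

>>> {"method": "jog_arm", "body": {
  "dp": [
    [-0.003,0,0.005],
    [-0.003,0,0],
    [-0.003,0,0],
    [-0.003,0,0],
    [-0.003,0,0],
    [0,0,0]
  ],
  "twist": [0,0,0,0,0,0]
}}

```text
time: 3.95
tool_pos: [528.7, 300.7, 34.9]
tcp_rot: [3.141, 0.001, 3.05]
contact_force: [-0.2, -0.2, 0.3]
grip_width: 0.5
finger_force: 0.0
```

Run:
```python
from h import *
im=bot.capture('top');cv2.imwrite('pics/t1.png',cv2.resize(im[150:250,150:270],None,fx=5,fy=5,interpolation=cv2.INTER_CUBIC))
hsv=cv2.cvtColor(im,cv2.COLOR_BGR2HSV).astype(int);H,S,V=hsv[...,0],hsv[...,1],hsv[...,2]
for nm,h0,w in(('b',107,12),('y',27,6),('p',143,12)):
    m=np.zeros(H.shape,bool);m[180:215,168:235]=1
    m&=(abs(H-h0)<w)&(S>(100 if nm=='p' else 150))
    n,_,st,c=cv2.connectedComponentsWithStats(m.astype(np.uint8))
    for i in range(1,n):
        if st[i,4]>15: print(nm,st[i,4],ray2plane('top',c[i],86)[0].round(1))
```

```text
b 22 [606.4 282.5  86. ]
b 18 [584.8 262.   86. ]
y 84 [604.  235.5  86. ]
p 77 [599.  179.3  86. ]
```

View pics/t1.png

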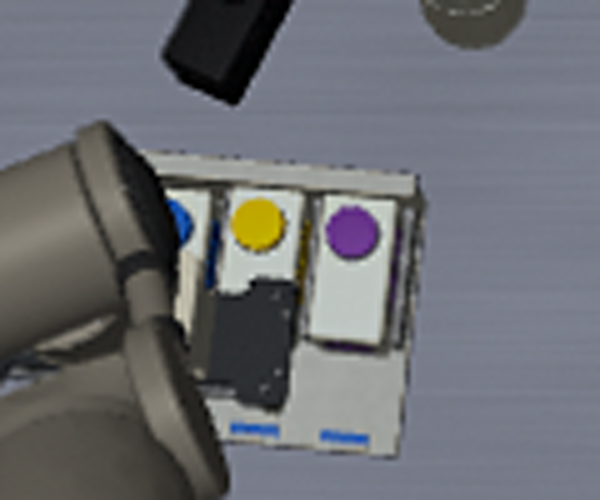

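The blue cartridge has slid back: its cap edge is at crop (180,222), almost level with yellow's. I continue in small steps until the wall pushes back.

>>> {"method": "jog_arm", "body": {
  "dp": [
    [-0.001,0,0],
    [-0.001,0,0],
    [-0.001,0,0]
  ],
  "twist": [0,0,0]
}}

```text
time: 4.38
tool_pos: [530.6, 300.6, 35.0]
tcp_rot: [3.142, -0.001, 3.05]
contact_force: [-5.2, 0.1, 5.0]
grip_width: 0.7
finger_force: 2.7
```

>>> {"method": "jog_arm", "body": {
  "dp": [
    [-0.001,0,0],
    [-0.001,0,0],
    [-0.001,0,0]
  ],
  "twist": [0,0,0]
}}

```text
time: 4.75
tool_pos: [534.0, 300.2, 34.7]
tcp_rot: [3.141, -0.0, 3.05]
contact_force: [-4.7, 0.4, 3.7]
grip_width: 0.6
finger_force: 2.2
```

>>> {"method": "jog_arm", "body": {
  "dp": [
    [-0.001,0,0],
    [-0.001,0,0],
    [-0.001,0,0]
  ],
  "twist": [0,0,0]
}}

```text
time: 5.12
tool_pos: [534.5, 300.1, 34.7]
tcp_rot: [-3.141, -0.005, 3.05]
contact_force: [-15.5, 2.1, 11.6]
grip_width: 0.9
finger_force: 7.8
```

>>> {"method": "jog_arm", "body": {
  "dp": [
    [-0.001,0,0],
    [-0.001,0,0]
  ],
  "twist": [0,0]
}}

```text
time: 5.38
tool_pos: [534.5, 300.1, 34.8]
tcp_rot: [-3.14, -0.009, 3.051]
contact_force: [-22.7, 2.1, 16.4]
grip_width: 0.4
finger_force: 11.4
```

The force jump with the tool stalled means the cartridge is against the back wall. I back off, rise and check.

>>> {"method": "jog_arm", "body": {
  "dp": [
    [0.003,0,0],
    [0.005,0,0],
    [0.01,0,0],
    [0.015,0,0],
    [0.01,0,0],
    [0,0,-0.045],
    [0,0,-0.045],
    [0,-0.05,-0.02],
    [0,-0.06,0],
    [0,-0.06,0]
  ],
  "twist": [0,0,0,0,0,0,0,0,0,0]
}}

```text
time: 6.62
tool_pos: [480.5, 132.9, 145.2]
tcp_rot: [3.141, 0.002, 3.051]
contact_force: [1.7, -0.3, -0.5]
grip_width: 0.2
finger_force: 0.0
```

Run:
```python
from h import *
im=bot.capture('top');cv2.imwrite('pics/t2.png',cv2.resize(im[150:290,150:400],None,fx=3.2,fy=3.2,interpolation=cv2.INTER_CUBIC))
hsv=cv2.cvtColor(im,cv2.COLOR_BGR2HSV).astype(int);H,S,V=hsv[...,0],hsv[...,1],hsv[...,2]
for nm,h0,w in(('b',107,12),('y',27,6),('p',143,12)):
    m=np.zeros(H.shape,bool);m[180:215,168:235]=1
    m&=(abs(H-h0)<w)&(S>(100 if nm=='p' else 150))
    n,_,st,c=cv2.connectedComponentsWithStats(m.astype(np.uint8))
    for i in range(1,n):
        if st[i,4]>15: print(nm,st[i,4],ray2plane('top',c[i],86)[0].round(1))
print(bot.get_obs()['tool_pos'],bot.get_obs()['tcp_rot'])
```

```text
b 79 [610.4 290.1  86. ]
y 35 [611.6 237.4  86. ]
[479.51278522 126.78021936 144.76575659] [-3.13793513e+00 -1.10284549e-04  3.04810527e+00]
```

View pics/t2.png

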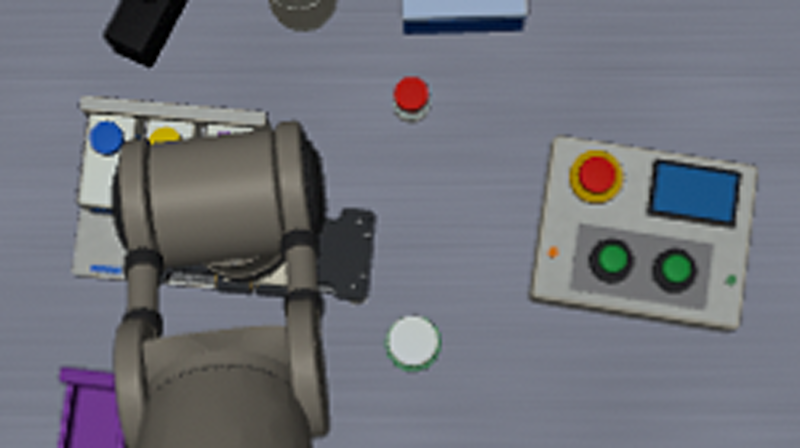

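Blue's cap is now at picture (107,138), in line with yellow's and within 1 mm of the predicted home. The console is clear, with its buttons at (612,258) and (676,268). On to the buttons.

>>> {"method": "jog_arm", "body": {
  "dp": [
    [-0.0056,-0.042,0],
    [-0.0056,-0.042,0],
    [-0.0056,-0.042,0],
    [-0.0056,-0.042,0],
    [-0.0056,-0.042,0],
    [-0.0056,-0.042,0],
    [-0.0056,-0.042,0],
    [-0.0056,-0.042,0],
    [0,0,0.03],
    [0,0,0]
  ],
  "twist": [0,0,0,0,0,0,0,0,3.65,0],
  "jaw": 0.044
}}

```text
time: 7.92
tool_pos: [493.1, -204.0, 112.9]
tcp_rot: [3.14, -0.004, 2.986]
contact_force: [-0.7, 0.6, 1.3]
grip_width: 43.8
finger_force: 0.0
```

Run:
```python
from h import *
o=bot.get_obs();p=bot.camera_params('wrist');im=bot.capture('wrist');cv2.imwrite('pics/w2.png',im)
print(o['tool_pos'],o['tcp_rot'],o['grip_width'])
hsv=cv2.cvtColor(im,cv2.COLOR_BGR2HSV).astype(int);H,S,V=hsv[...,0],hsv[...,1],hsv[...,2]
m=(abs(H-65)<15)&(S>120)&(V>60)
n,_,st,c=cv2.connectedComponentsWithStats(m.astype(np.uint8))
for i in range(1,n):
    if st[i,4]>60: print(st[i],c[i].round(1),ray2plane('wrist',c[i],63,p)[0].round(1))
R=p['R'];X=R@np.array(o['tool_pos'])+p['t'];print('TCP in cam',X)
```

```text
[ 493.08405878 -203.97561456  112.92090862] [ 3.13986901 -0.00416247  2.98597257] 43.79556512918147
[499  40  45  74 509] [510.4  78.4] [418.5 -49.7  63. ]
[ 294  209   38   38 1084] [312.6 228.4] [ 494.3 -178.7   63. ]
[ 204  212   39   34 1041] [222.9 228.3] [ 484.9 -238.3   63. ]
TCP in cam [ -1.12313128  28.94773029 172.91531819]
```

View pics/w2.png

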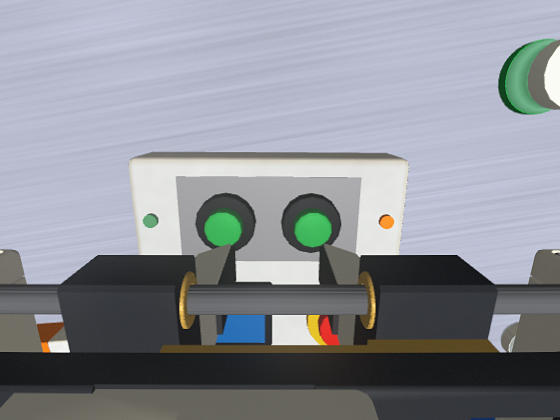

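The picture shows the buttons at (223,228) and (313,228), midpoint column 268. The fingertips' inner edges are at about columns 235 and 322, midpoint 278.5, so I need about 6 mm along tool -y. The tips look about 10 mm thick, so I open the jaw to 49 mm.

>>> {"method": "jog_arm", "body": {
  "dp": [
    [0.001,-0.006,0.01],
    [0,0,0.01],
    [0,0,0],
    [0,0,0]
  ],
  "twist": [0,0,0,0],
  "jaw": 0.049
}}

```text
time: 8.48
tool_pos: [492.8, -210.0, 94.9]
tcp_rot: [3.142, 0.0, 2.987]
contact_force: [0.5, 0.5, -0.6]
grip_width: 48.8
finger_force: 0.0
```

Run:
```python
from h import *
o=bot.get_obs();p=bot.camera_params('wrist');im=bot.capture('wrist');cv2.imwrite('pics/w3.png',im[180:320,160:400].repeat(3,0).repeat(3,1))
print(o['tool_pos'],o['tcp_rot'],o['grip_width'],p['fx'],p['cx'],p['cy'])
hsv=cv2.cvtColor(im,cv2.COLOR_BGR2HSV).astype(int);H,S,V=hsv[...,0],hsv[...,1],hsv[...,2]
m=(abs(H-65)<15)&(S>120)&(V>60)
n,_,st,c=cv2.connectedComponentsWithStats(m.astype(np.uint8))
for i in range(1,n):
    if st[i,4]>300: print(st[i],c[i].round(1),ray2plane('wrist',c[i],63,p)[0].round(1))
y=o['tcp_rot'][2]
for h in(0,-.001*(o['tool_pos'][2]-63)*1000):
  X=p['R']@(np.array(o['tool_pos'])+[0,0,h])+p['t'];print('TCP cam',X,p['fx']*X[:2]/X[2]+[p['cx'],p['cy']])
```

```text
[ 492.82445472 -210.02983934   94.86789652] [3.14158019e+00 2.75569820e-04 2.98692198e+00] 48.77986695523202 326.7332737797062 276.9443651422302 209.5999253099449
[525  36  35  77 666] [536.4  75.6] [418.9 -54.6  63. ]
[ 305  215   42   42 1199] [324.3 234.1] [ 492.4 -179.2   63. ]
[ 208  218   42   38 1104] [229.2 234.9] [ 483.9 -237.4   63. ]
TCP cam [ -1.11734733  28.9698265  172.90848156] [274.83299069 264.34221537]
TCP cam [ -1.10644522  20.10925177 203.51980177] [275.16806394 241.88357342]
```

View pics/w3.png

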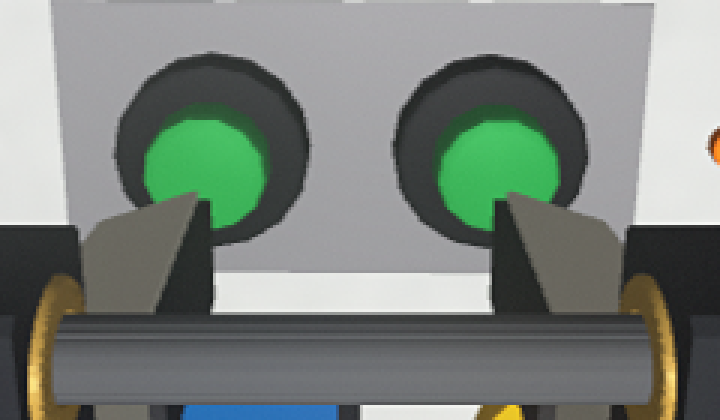

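The buttons and fingertips line up side to side. The tops are at crop (205,173) and (499,173), and the tips taper to thin edges at (203,195) and (502,195). I open to 57 mm to centre the tips on the caps and shift 2 mm along tool +x.

>>> {"method": "jog_arm", "body": {
  "dp": [
    [0.002,0,0.01],
    [0,0,0.01],
    [0,0,0.005],
    [0,0,0],
    [0,0,0]
  ],
  "twist": [0,0,0,0,0],
  "jaw": 0.057
}}

```text
time: 9.15
tool_pos: [490.9, -209.9, 69.8]
tcp_rot: [-3.142, 0.0, 2.987]
contact_force: [0.9, 0.0, -0.4]
grip_width: 56.9
finger_force: 0.0
```

Run:
```python
from h import *
im=bot.capture('wrist');cv2.imwrite('pics/w4.png',im[180:320,160:400].repeat(3,0).repeat(3,1))
```

```text
(no output)
```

View pics/w4.png

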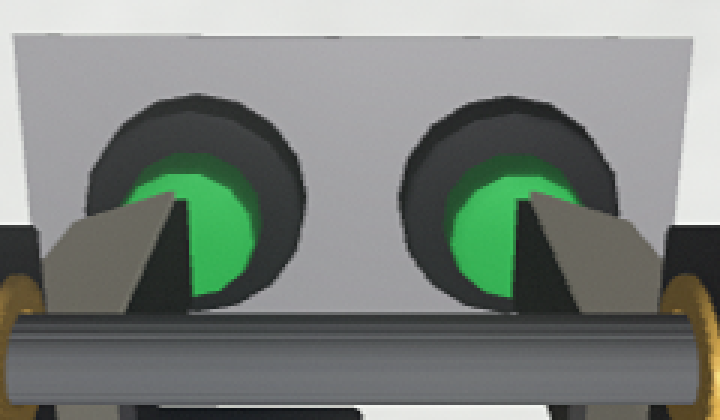

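The tips sit inside both caps: left tip column 173–188 on a cap centred at 190, right tip 517–530 on a cap centred at 517. Pressing now.

>>> {"method": "jog_arm", "body": {
  "dp": [
    [0,0,0.005],
    [0,0,0.005],
    [0,0,0.004],
    [0,0,0]
  ],
  "twist": [0,0,0,0]
}}

```text
time: 9.7
tool_pos: [491.5, -210.3, 60.7]
tcp_rot: [-3.14, 0.004, 2.987]
contact_force: [-12.3, 6.1, 44.3]
grip_width: 56.7
finger_force: 22.3
```

>>> {"method": "jog_arm", "body": {
  "dp": [
    [0,0,-0.0015],
    [0,0,0]
  ],
  "twist": [0,0]
}}

```text
time: 9.95
tool_pos: [491.4, -210.2, 60.9]
tcp_rot: [-3.14, 0.003, 2.987]
contact_force: [-8.7, 4.5, 31.9]
grip_width: 57.6
finger_force: 16.2
```

Run:
```python
from h import *
o=bot.get_obs();print({k:np.round(o[k],2) for k in('time','tool_pos','contact_force','moment','finger_force')})
im=bot.capture('wrist');cv2.imwrite('pics/w5.png',im[180:320,160:400].repeat(3,0).repeat(3,1))
```

```text
{'time': np.float64(9.95), 'tool_pos': array([ 491.4 , -210.23,   60.89]), 'contact_force': array([-8.69,  4.48, 31.88]), 'moment': array([ 0.89,  1.39, -0.01]), 'finger_force': np.float64(16.2)}
```

View pics/w5.png

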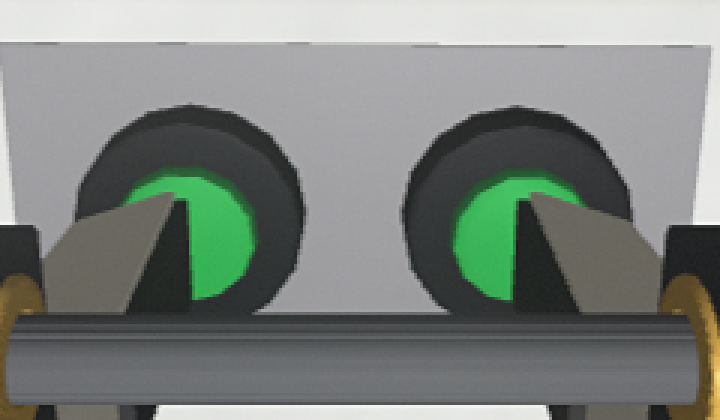

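Both caps are down, with only a thin rim left around each. The force is about 32 N and the moment shows it shared nearly evenly, well above 5 N per button. I hold.

>>> {"method": "jog_arm", "body": {
  "dp": [
    [0,0,0],
    [0,0,0],
    [0,0,0],
    [0,0,0],
    [0,0,0],
    [0,0,0],
    [0,0,0],
    [0,0,0],
    [0,0,0],
    [0,0,0]
  ],
  "twist": [0,0,0,0,0,0,0,0,0,0]
}}

```text
time: 11.25
tool_pos: [491.4, -210.3, 60.9]
tcp_rot: [-3.14, 0.003, 2.987]
contact_force: [-7.6, 3.9, 32.5]
grip_width: 56.4
finger_force: 16.3
```

>>> {"method": "jog_arm", "body": {
  "dp": [
    [0,0,0],
    [0,0,0],
    [0,0,0],
    [0,0,0],
    [0,0,0],
    [0,0,0],
    [0,0,0],
    [0,0,0],
    [0,0,0],
    [0,0,0]
  ],
  "twist": [0,0,0,0,0,0,0,0,0,0]
}}

```text
time: 12.5
tool_pos: [491.4, -210.2, 60.9]
tcp_rot: [-3.14, 0.003, 2.987]
contact_force: [-8.1, 4.4, 32.2]
grip_width: 57.1
finger_force: 16.3
```

>>> {"method": "jog_arm", "body": {
  "dp": [
    [0,0,0],
    [0,0,0],
    [0,0,0],
    [0,0,0],
    [0,0,0],
    [0,0,0],
    [0,0,0],
    [0,0,0],
    [0,0,0],
    [0,0,0]
  ],
  "twist": [0,0,0,0,0,0,0,0,0,0]
}}

```text
time: 13.75
tool_pos: [491.4, -210.2, 60.9]
tcp_rot: [-3.14, 0.003, 2.987]
contact_force: [-7.6, 3.8, 33.2]
grip_width: 57.5
finger_force: 16.3
```

>>> {"method": "jog_arm", "body": {
  "dp": [
    [0,0,-0.01],
    [0,0,-0.02],
    [0,0,-0.04],
    [0,0,-0.04],
    [0,0,0],
    [0,0,0]
  ],
  "twist": [0,0,0,0,0,0]
}}

```text
time: 14.5
tool_pos: [490.2, -209.5, 166.4]
tcp_rot: [3.141, -0.001, 2.987]
contact_force: [0.7, -0.3, -0.3]
grip_width: 56.7
finger_force: 0.0
```

Run:
```python
from h import *
im=bot.capture('top')
hsv=cv2.cvtColor(im,cv2.COLOR_BGR2HSV).astype(int);H,S,V=hsv[...,0],hsv[...,1],hsv[...,2]
got={}
for nm,h0,w in(('b',107,12),('y',27,6),('p',143,12)):
    m=np.zeros(H.shape,bool);m[180:215,168:235]=1
    m&=(abs(H-h0)<w)&(S>(100 if nm=='p' else 150))
    n,_,st,c=cv2.connectedComponentsWithStats(m.astype(np.uint8))
    i=1+st[1:,4].argmax();q=ray2plane('top',c[i],86)[0];a=np.radians(-5.2)
    d=q[:2]-[581.2,237.8];got[nm]=(d@[np.cos(a),np.sin(a)],d@[-np.sin(a),np.cos(a)])
    print(nm,np.round(got[nm],1))
if max(abs(got[k][0]-22.8) for k in got)<2.5: print('home; closing',bot.close_job())
```

```text
b [24.4 54.9]
y [23.  -0.2]
p [ 22.6 -56.6]
the job is handed in; nothing more can be done
home; closing None
```

The blue cartridge is fully home against the back wall and all three cartridges are in line; both green buttons were then held down together for about 4 s and released, and the job was handed in at about 14.5 s (the press is judged from force and camera, since button travel could not be read).

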